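Steady the rocking tool chest with a wedge

ROBOT

A 7-joint arm with a two-finger parallel gripper is mounted at the origin on the work surface. World frame = base frame: x ahead of the robot, y to its left, z up, the work surface at z = 0. Lengths are in m, angles in rad, forces in N, time in s.
With the tool pointing down it reaches from about 0.4 to 0.85 m from the base axis. Payload 6.9 kg.
Tool frame: the origin (TCP) lies at the very end of the fingers, on their centre line; the grasp point (between the pads) lies 19 mm behind it; z points along the fingers, y is the direction in which the jaws open and shut (so a half turn about z gives the same grasp; the last joint's range is limited). The gripper opens to 85 mm and grips with 20 to 120 N. Pads are 22 mm wide; open, the fingers measure 114 mm over their backs; the gripper's body (76 mm by 85 mm) begins 54 mm behind the grasp point. The pads swing forward as they close: fully open they stand 13 mm farther back than shut.
Start: joints at [1.248, 0.507, -0.238, 1.5, 0.126, 1.149, -0.155], TCP at [0.259, -0.569, 0.231] pointing down, gripper open.
Joint ranges: [-3.08, 3.08], [-0.24, 2.05], [-1.43, 1.35], [0, 2.5], [-1.52, 4.66], [0.17, 1.96], [-2.89, 2.89]. Speed limits (rad/s): [2.39, 2.39, 3.14, 3.14, 3.14, 3.14, 3.14].

INTERFACE

Orientations are given as a 3x3 rotation matrix whose columns are the frame's x, y, z axes.
In Python, from plant import status, imaging, ticket gives the robot as it stands. The module is installed in compiled form; this text tells all that it offers.
- The arm moves only by the tool move_arm, never from a script. Its arguments are lists of equal length, an entry for each row: "travel": the shift along the tool's x, y, z in mm, a list of three; "twist": the turn, a rotation vector about the tool's x, y, z in rad, a list of three. A call has 1 to 10 rows; each row is the pose to reach, as a shift and turn from the pose commanded when the call began, along the tool's axes at that moment; what a row does not reach only later rows make up. A row lasts 1/10 s, in which the tool goes at most 50 mm and 8.59 degrees, less where a joint would pass 70% of its speed; a pose out of reach is approached as far as the arm can. A call with a gripper value outside its range is refused whole. "claw" is the closure in counts, from 0 (fully open) to 255 (shut), set as the call begins (left out, the last holds). The fingers move at their own pace and stop on an object; "grip_force" is the grip in N (left out, the last holds). Time passes only in rows, so rows that repeat a pose let the fingers close. It gives the time, the measured TCP pose, the force and the opening at its end, in the units of the state.
- status.observe(): the state, without advancing time (a new reading comes with each control period).
- imaging.camera(name): name is "side" or "top" or "wrist"; returns the picture (384x512x3 uint8, blue, green, red); there is no depth.
- imaging.camera_info(name): a dict with "vfov" (degrees; the focal length in pixels is half the picture's height over the tangent of half this angle, whatever the lens; pixels are square), "cx", "cy" (the principal point, pixels), "R" (3x3) and "t" (3): a world point X has camera coordinates R X + t. Camera axes: x right, y down, z forward; pixel columns grow to the right and rows downward; lengths in m; the calibration is good to about 2 mm. A picture is of the moment at which its call begins: read the wrist's pose just before it. camera_info takes no time and is no camera call; for the wrist camera it gives the pose at the moment of the call.
- ticket.finish_job(): hands the job in, once; it reports no verdict.
The state is a dict: "t": time; "q": joint angles; "joint_vel": joint speeds; "effort": joint torques, N m; "eef_pos": TCP position; "tcp_rot": TCP orientation; "contact_force": force on the tool from outside, world axes, zero at the start; "wrist_torque": the same for the moment, N m; "grip_width": finger opening in m.
Only numpy, scipy, OpenCV 4.12 (cv2) and the standard library are available. Lean on these libraries where they do the work, as an engineer would, in place of code of your own. Each camera call takes 0.05 s, during which the arm holds its last target.

TASK

The small tool chest rocks because the foot under one front corner has worn short: press down on its top over that foot to feel it dip, and let it come back. Then push the wooden wedge along the bench, thin end first, under the short foot until the chest no longer rocks, without shoving the chest along, lifting anything or disturbing the other things. Finish while holding: the fingertips still pressing firmly down on that same corner, the chest staying level and the wedge carrying that corner.

Things in the scene. Friction and masses are not known exactly. Their poses are not given: they have to be found in the camera images.
- chest: Low dark walnut drawer chest on four feet, about 2.6 kg (varies). Origin: centre of its underside, at bench level; +x out of the drawer front (away from the robot), z up. Top 220 (x) x 340 (y) mm, waxed and slippery, 84 mm above the bench; bottom 26 mm up. Feet 18 mm across at the bottom, centred at x = +-93, y = +-153 mm; three reach the bench, that at x = +93, y = -153 is 9 mm short.
- press_spot (a point): Where to press: on the chest's top face, 84 mm above the bench, straight above the short foot, 17 mm in from both edges. Unwedged, 2 to 4.5 N here tips the chest until the short foot meets the bench: the spot sinks about 9 mm (3 degrees), then is hard; it rocks back when let go. Wedged, it gives way 1 mm or less. A fast landing knocks with several N more; a firm press is about 10 N.
- short_foot (a point): Centre of the short foot's underside (disc 18 mm across, pale worn end), 9 mm above the bench while the chest stands level, 17 mm in from the -y and front edges of the top. The wedge can come in from either of these open sides.
- wedge: Loose pale hardwood wedge, 150 (x) x 36 (y) mm, about 55 g. Origin: centre of its flat underside, on the bench. Thin end at +x (3 mm thick), rising evenly to 21 mm at the butt, -x. Slides with under 1 N; once snug under the foot, with about 90 mm still outside the chest, the push rises fast to several N, and pushing on would lift the corner. Friction holds it under a press.
- wedge_tip (a point): Middle of the wedge's thin end, at bench level.
- wedge_butt (a point): Middle of the wedge's upright thick end face (36 x 21 mm), 10.5 mm above the bench: where to push.
- wedge_seat (a point): Point on the wedge's sloping top where it is 9 mm thick (50 mm from the thin end).
- glue: Loose bystander: white glue bottle with red nozzle, 42 mm across, 126 mm tall. Origin: centre of its base.
- jar: Loose bystander: amber jar with steel cap, 60 mm across, 85 mm tall. Origin: centre of its base.
- offcut: Loose bystander: brown wood block 45 x 65 x 30 mm. Origin: centre of its underside.
- bell: Loose bystander: turned wooden instrument bell standing on its mouth, 80 mm across, 85 mm tall. Origin: centre of its base.
- ferrule: Loose bystander: brass ring 40 mm across, 18 mm tall, lying flat. Origin: centre of its underside.
- gouge: Loose bystander: hand tool with wooden handle and steel shank, 210 mm long, lying along its x axis. Origin: under its middle.
- tin: Loose bystander: tin 66 mm across, 60 mm tall. Origin: centre of its base.
Not all that is in view belongs to the job. What is meant by the wedge is not pink, and is the smaller of those in its own colour.

How it is judged:
On the way, in this order (a step that is already met when the one before it is completed fails the run):
1. the fingers press the chest's corner over the short foot and it dips by 2 degrees or more (contact force between the fingers and chest above 1 N and angle between chest's own z axis and vertical above 0.035 rad), for 0.1 s.
2. the chest is let go, back level, and the wedge lies under the short foot (contact force between the fingers and chest below 0.3 N and angle between chest's own z axis and vertical below 0.015 rad and horizontal distance between short_foot and wedge_seat below 0.035 m), for 0.2 s.
At the end, for the whole second after the job is handed in: Fingers press the chest's top from above with over 5 N, within 40 mm of the press spot; the wedge lies on the bench, its 9 mm line within 35 mm of the short foot's middle, and carries over 1 N of the chest; the chest is within 0.010 rad of level; both are at rest (contact force between the fingers and chest above 5 N and horizontal distance between the grasp point and press_spot below 0.04 m and z of the grasp point in the frame of chest above 0.08 m and contact force between wedge and chest above 1 N and angle between chest's own z axis and vertical below 0.01 rad and horizontal distance between short_foot and wedge_seat below 0.035 m and height (world z) of wedge below 0.004 m and linear speed of each of chest, wedge below 0.02 m/s); the arm keeps its last pose, push and grip.
It fails at once if the chest is shoved more than 30 mm (distance of chest from where it was at the start of the episode above 0.03 m).
It fails at once if the chest is lifted (height (world z) of chest above 0.015 m).
It fails at once if the wedge is lifted off the bench (height (world z) of wedge above 0.012 m).
It fails at once if another thing on the bench is moved by more than 25 mm (distance of any of glue, jar, offcut, bell, ferrule, gouge, tin from where it was at the start of the episode above 0.025 m).
It also fails if it takes over 67 s, if anything falls off the work surface, if the arm or the gripper's body presses on something with over 40 N, if the wrist force passes 120 N, or if a joint passes its speed limit or range.

## Working session

There is one attempt and no reset: what is moved stays moved. The work goes in short steps, Python scripts to look and compute and a tool call to move; the robot and the scene stay as the last step left them, time stands still between calls to the robot, and variables do not carry over. Pictures are saved under pics/ and viewed, and the job is handed in when it is done.

Besides the shell and the picture viewer there is one more tool, called after "Request:" as name(argument=value, ...) on one line, values as JSON. move_arm: Moves the arm, as the interface text tells. Its arguments: {"type":"object","properties":{"travel":{"type":"array","items":{"type":"array","items":{"type":"number"}}},"twist":{"type":"array","items":{"type":"array","items":{"type":"number"}}},"claw":{"type":"number"},"grip_force":{"type":"number"}},"required":["travel","twist"]}

```bash
mkdir -p pics; ls; python3 - <<'E'
from plant import status, imaging
import cv2
s=status.observe()
print({k:(v if not hasattr(v,'round') else v) for k,v in s.items()})
for n in ["side","top","wrist"]:
    i=imaging.camera_info(n); print(n,i)
    cv2.imwrite(f"pics/{n}0.png",imaging.camera(n))
E
```

```text
pics
{'t': 0.0, 'q': array([ 1.2484803 ,  0.50833056, -0.23751069,  1.50118326,  0.12571931,
        1.14892626, -0.15479092]), 'joint_vel': array([ 0.00065263,  0.00049526, -0.00073551, -0.00017985, -0.0002045 ,
       -0.00031417, -0.00072198]), 'effort': array([ 1.14318191e-04, -6.20595503e+01, -2.18635060e+00, -2.49653220e+01,
        1.27672180e-02,  1.19869379e-02,  2.05198444e-05]), 'eef_pos': array([ 0.25899405, -0.56822134,  0.23041633]), 'tcp_rot': array([[ 9.09862466e-01,  4.14909148e-01, -8.31305780e-04],
       [ 4.14909975e-01, -9.09860956e-01,  1.65941603e-03],
       [-6.78657805e-05, -1.85475742e-03, -9.99998278e-01]]), 'contact_force': array([-0.20376172, -0.02540421,  0.48545292]), 'wrist_torque': array([-0.03866825, -0.0163227 ,  0.02607694]), 'grip_width': 0.08570325456261174}
side {'vfov': 49.162681109013256, 'cx': 257.2520531429099, 'cy': 192.07588868068018, 'R': array([[-0.99883668, -0.0448889 , -0.01761482],
       [-0.01598031,  0.65278402, -0.7573755 ],
       [ 0.04549642, -0.75621294, -0.65274196]]), 't': array([0.46232211, 0.12007477, 1.19806802])}
top {'vfov': 52.94156894469984, 'cx': 258.40092649523314, 'cy': 195.00178399142078, 'R': array([[-0.08036818, -0.9967603 , -0.00313999],
       [-0.97249951,  0.07910214, -0.2190606 ],
       [ 0.21859929, -0.01455186, -0.9757062 ]]), 't': array([-0.04794394,  0.48551154,  1.09836663])}
wrist {'vfov': 65.50234660621817, 'cx': 252.47661139591858, 'cy': 190.49696167762642, 'R': array([[ 4.14283233e-01, -9.10147892e-01, -4.66209092e-04],
       [-8.67839271e-01, -3.95179353e-01,  3.01144947e-01],
       [-2.74270675e-01, -1.24354707e-01, -9.53578263e-01]]), 't': array([-0.62561314, -0.0386199 ,  0.38060216])}
```

View pics/top0.png

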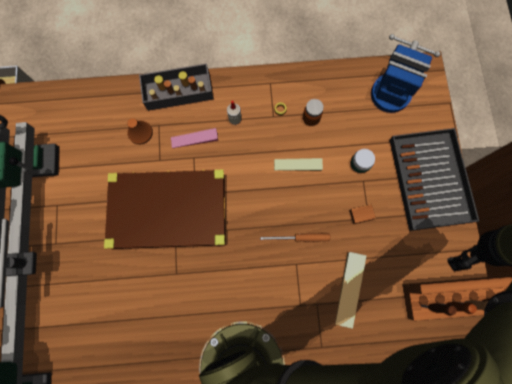

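View pics/side0.png

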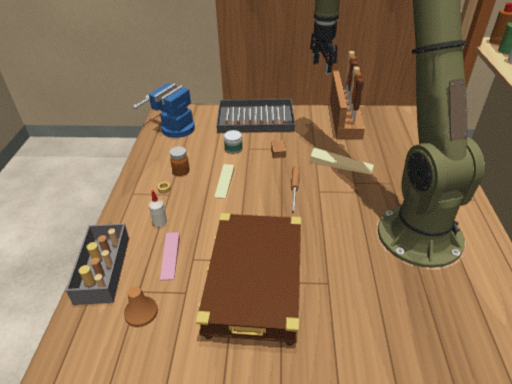

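View pics/wrist0.png

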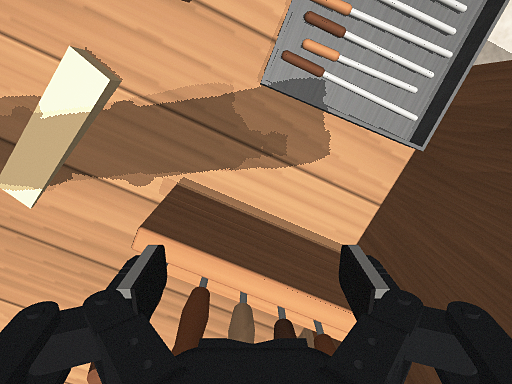

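```bash
python3 - <<'E'
import cv2,numpy as np
t=cv2.imread("pics/top0.png");s=cv2.imread("pics/side0.png")
a=cv2.resize(t[120:250,180:380],None,fx=4,fy=4,interpolation=cv2.INTER_CUBIC)
b=cv2.resize(s[125:245,140:320],None,fx=4.4,fy=4.4,interpolation=cv2.INTER_CUBIC)
cv2.imwrite("pics/tc.png",a);cv2.imwrite("pics/sc.png",b)
E
```

```text
(no output)
```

View pics/tc.png

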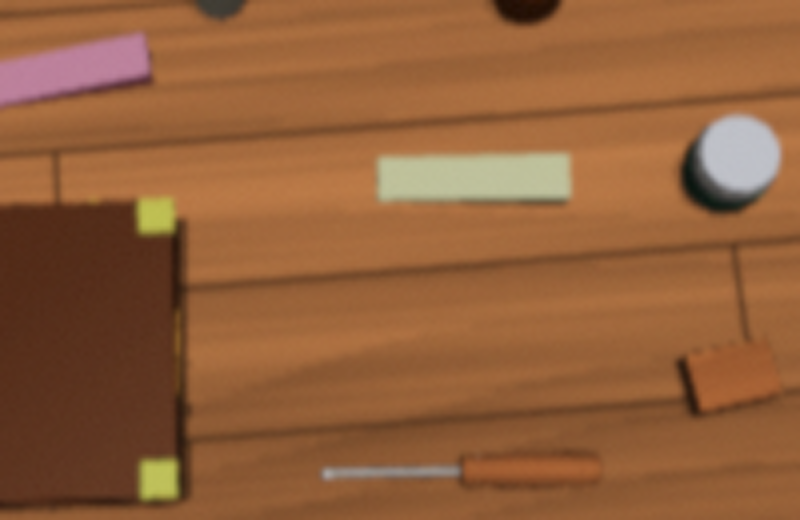

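View pics/sc.png

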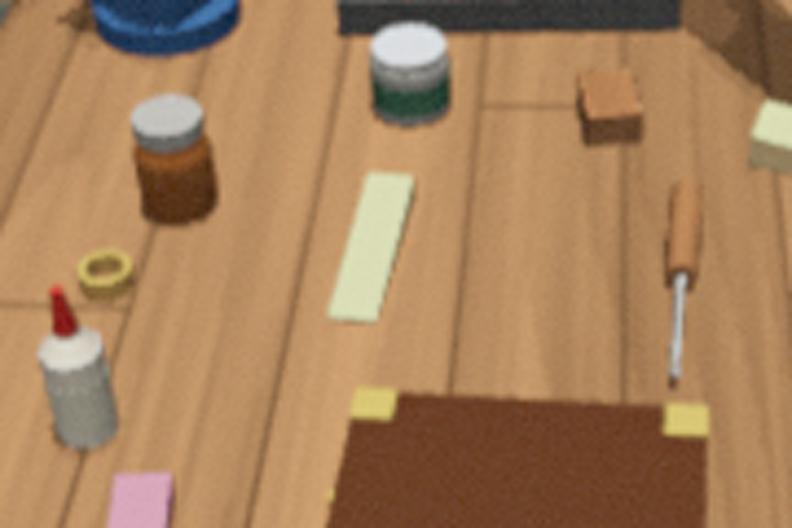

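```bash
cat > h.py <<'E'
import cv2,numpy as np
from plant import status, imaging
def ray(n,px,z,info=None):
    i=info or imaging.camera_info(n); f=192/np.tan(np.radians(i['vfov']/2))
    R=np.array(i['R']);t=np.array(i['t']);C=-R.T@t
    d=R.T@np.array([(px[0]-i['cx'])/f,(px[1]-i['cy'])/f,1.])
    return C+d*(z-C[2])/d[2]
def proj(n,X,info=None):
    i=info or imaging.camera_info(n); f=192/np.tan(np.radians(i['vfov']/2))
    c=np.array(i['R'])@X+i['t']; return f*c[0]/c[2]+i['cx'],f*c[1]/c[2]+i['cy']
def blobs(im,lo,hi,amin=20):
    m=cv2.inRange(cv2.cvtColor(im,cv2.COLOR_BGR2HSV),lo,hi)
    n,l,st,c=cv2.connectedComponentsWithStats(m)
    return [(c[k],st[k],l==k) for k in range(1,n) if st[k,4]>=amin]
E
python3 - <<'E'
from h import *
np.set_printoptions(precision=4,suppress=True)
for n in ("top","side"):
    im=cv2.imread(f"pics/{n}0.png"); hsv=cv2.cvtColor(im,cv2.COLOR_BGR2HSV)
    print(n, hsv[177,219] if n=="top" else hsv[217,225], hsv[165,299] if n=="top" else hsv[180,225])
    for c,s,l in blobs(im,(22,90,110),(38,255,255)): print(' yel',c,s,ray(n,c,.084))
    for c,s,l in blobs(im,(22,25,130),(50,89,255)):
        if s[4]<150: continue
        r=cv2.minAreaRect(np.argwhere(l)[:,::-1].astype(np.float32)); b=cv2.boxPoints(r)
        print(' pale',c,s,r)
        print([np.round(ray(n,p,.012),4) for p in b])
E
```

```text
top [ 28 151 165] [ 32  49 192]
 yel [182.24  75.  ] [179  72   8   7  50] [0.8761 0.12   0.084 ]
 yel [ 6.5    77.2143] [ 0 76 14  3 28] [0.9137 0.6687 0.084 ]
 yel [158.0769  79.2115] [154  76   9   8  52] [0.8678 0.1958 0.084 ]
 yel [280.2979 107.9787] [275 103  11  11  47] [ 0.7401 -0.1753  0.084 ]
 yel [218.5057 173.8391] [214 169  10  10  87] [0.5465 0.0254 0.084 ]
 yel [112. 177.] [108 173   9   9  79] [0.5623 0.3384 0.084 ]
 yel [219.3367 239.3878] [215 234  10  11  98] [0.3537 0.0342 0.084 ]
 yel [108.5161 242.9462] [104 238  10  11  93] [0.369  0.3478 0.084 ]
 yel [233.8478 330.029 ] [223 326  27  11 138] [0.1067 0.0094 0.084 ]
 yel [226.8049 372.7805] [224 369   7   9  41] [0.0014 0.0351 0.084 ]
 pale [73.1892  7.0045] [ 64   0  22  16 222] ((74.5, 7.5), (15.0, 21.0), 90.0)
[array([1.2423, 0.5348, 0.012 ]), array([1.2362, 0.4613, 0.012 ]), array([1.1758, 0.4603, 0.012 ]), array([1.1818, 0.533 , 0.012 ])]
 pale [243.4272  41.9114] [231  28  23  26 316] ((244.82704162597656, 42.26216125488281), (19.336143493652344, 23.96799659729004), 53.97262954711914)
[array([ 1.0312, -0.0
[... 2015 characters left out ...]
 ]), array([ 0.2792, -0.4149,  0.012 ]), array([ 0.1939, -0.3725,  0.012 ]), array([ 0.2092, -0.3148,  0.012 ])]
 pale [224.013  180.7604] [215 164  19  34 384] ((223.97171020507812, 180.84906005859375), (11.126204490661621, 35.43901824951172), 15.945395469665527)
[array([ 0.6056, -0.1346,  0.012 ]), array([ 0.5939, -0.3136,  0.012 ]), array([ 0.5552, -0.297 ,  0.012 ]), array([ 0.5704, -0.121 ,  0.012 ])]
 pale [442.0321 258.2051] [431 254  25  10 156] ((442.79205322265625, 257.9208068847656), (8.358312606811523, 24.477916717529297), 84.2894058227539)
[array([-0.0048,  0.0878,  0.012 ]), array([-0.0719,  0.0773,  0.012 ]), array([-0.0653,  0.1063,  0.012 ]), array([0.0006, 0.1165, 0.012 ])]
```

```bash
python3 - <<'E'
from h import *
np.set_printoptions(precision=4,suppress=True)
i=imaging.camera_info("top")
c=lambda x,y:(x/4+180-.375,y/4+120-.375)
P=[ray("top",c(377,157),.003),ray("top",c(378,202),.003),ray("top",c(571,152),.021),ray("top",c(571,200),.021)]
print(P, P[0]-P[1],P[2]-P[3]); tip=(P[0]+P[1])/2; butt=(P[2]+P[3])/2; d=tip-butt; print(tip,butt,np.linalg.norm(d[:2]),np.arctan2(-d[0],d[1]))
im=cv2.imread("pics/side0.png")
s=lambda x,y:(x/4.4+140-.39,y/4.4+125-.39)
Q=[ray("side",s(328,317),.003),ray("side",s(378,322),.003),ray("side",s(366,172),.021),ray("side",s(414,174),.021)]
tip=(Q[0]+Q[1])/2; butt=(Q[2]+Q[3])/2; d=tip-butt; print(tip,butt,np.linalg.norm(d[:2]),np.arctan2(-d[0],d[1]))
print('tin',ray("top",(364.5,159),.06),'jar',ray("top",(314,106),.085),'offcut',ray("top",(362.5,214),.03))
print('gouge',ray("top",(262,238),.01),ray("top",(330,237),.01),'ferr',ray("top",(280,108),.01),'glue',ray("top",(235,104),.126))
E
```

```text
[array([ 0.6051, -0.1464,  0.003 ]), array([ 0.5679, -0.1439,  0.003 ]), array([ 0.5911, -0.2975,  0.021 ]), array([ 0.5521, -0.2929,  0.021 ])] [ 0.0372 -0.0025  0.    ] [ 0.039  -0.0046  0.    ]
[ 0.5865 -0.1451  0.003 ] [ 0.5716 -0.2952  0.021 ] 0.15077466823121302 -0.09932266166479935
[ 0.5878 -0.1411  0.003 ] [ 0.5747 -0.2926  0.021 ] 0.1520698848677226 -0.0863784620363032
tin [ 0.5641 -0.4165  0.06  ] jar [ 0.7377 -0.2787  0.085 ] offcut [ 0.4014 -0.3955  0.03  ]
gouge [ 0.356  -0.0878  0.01  ] [ 0.3423 -0.2933  0.01  ] ferr [ 0.7747 -0.1814  0.01  ] glue [ 0.744  -0.0392  0.126 ]
```

Candidates for the wedge in the top view are the pale one at (298,164), a larger pale one at (351,290), and a pink one at (194,138). I choose the small pale one: it measures 151 x 37 mm, with its thin end toward the chest. The close crop shows no end face on the near (thin) side. The short-foot corner is at about (0.5445, 0.0305).

Request:
move_arm(travel=[[34,-28,0],[68,-57,0],[102,-85,0],[136,-114,0],[170,-142,0],[204,-170,0],[238,-199,0],[272,-227,0],[306,-256,0],[340,-284,0]], twist=[[0,0,-0.073],[0,0,-0.146],[0,0,-0.219],[0,0,-0.292],[0,0,-0.365],[0,0,-0.438],[0,0,-0.511],[0,0,-0.584],[0,0,-0.657],[0,0,-0.73]], claw=255, grip_force=40)

```text
t: 1.15
eef_pos: [0.4511, -0.1675, 0.2313]
tcp_rot: [[0.399, 0.917, -0.0], [0.917, -0.399, -0.0], [-0.0, 0.0, -1.0]]
contact_force: [1.9, -0.1, -0.7]
grip_width: -0.0001
```

Request:
move_arm(travel=[[36,1,10],[73,2,25],[109,3,45],[146,5,65],[183,6,80],[219,7,95],[219,7,105],[219,7,113],[219,7,118],[219,7,118]], twist=[[0,0,-0.06],[0,0,-0.12],[0,0,-0.18],[0,0,-0.24],[0,0,-0.3],[0,0,-0.36],[0,0,-0.36],[0,0,-0.36],[0,0,-0.36],[0,0,-0.36]])

```text
t: 2.15
eef_pos: [0.5445, 0.027, 0.1128]
tcp_rot: [[0.055, 0.998, -0.001], [0.998, -0.055, -0.001], [-0.001, -0.001, -1.0]]
contact_force: [-0.0, 0.4, 0.1]
grip_width: -0.0003
```

```bash
python3 - <<'E'
from h import *
s=status.observe();print(s['t'],s['eef_pos'],s['contact_force'],s['q'])
for n in ("side","top"):
    cv2.imwrite(f"pics/{n}1.png",imaging.camera(n))
a=cv2.imread("pics/side1.png")[140:290,140:340];b=cv2.imread("pics/top1.png")[110:260,140:340]
cv2.imwrite("pics/c1.png",cv2.resize(np.hstack([a,b]),None,fx=2,fy=2,interpolation=cv2.INTER_CUBIC))
E
```

```text
2.15 [0.54448007 0.02696354 0.11276456] [-0.03998285  0.41856675  0.0936497 ] [ 0.28498691  0.55934927 -0.58134604  1.86650336  0.40425217  0.83656276
 -0.55806615]
```

View pics/c1.png

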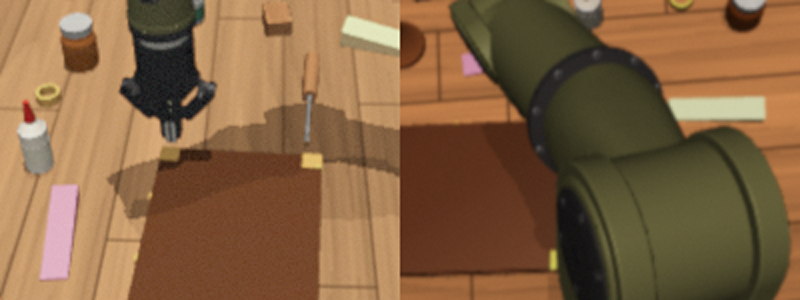

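The side view shows the closed fingertips just above the brass cap on the short-foot corner. I'll press down slowly.

Request:
move_arm(travel=[[1,0,8],[3,0,16],[3,0,22],[3,0,25],[3,0,27],[3,0,28],[3,0,29],[3,0,30],[3,0,31],[3,0,32]], twist=[[0,0,0],[0,0,0],[0,0,0],[0,0,0],[0,0,0],[0,0,0],[0,0,0],[0,0,0],[0,0,0],[0,0,0]])

```text
t: 3.25
eef_pos: [0.5458, 0.0315, 0.0816]
tcp_rot: [[0.053, 0.999, 0.001], [0.999, -0.053, -0.0], [0.0, 0.001, -1.0]]
contact_force: [1.9, -1.0, 1.5]
grip_width: 0.0
```

Request:
move_arm(travel=[[0,0,1],[0,0,2],[0,0,3],[0,0,4],[0,0,5],[0,0,6],[0,0,6.5],[0,0,7],[0,0,7.5],[0,0,7.5]], twist=[[0,0,0],[0,0,0],[0,0,0],[0,0,0],[0,0,0],[0,0,0],[0,0,0],[0,0,0],[0,0,0],[0,0,0]])

```text
t: 4.25
eef_pos: [0.5455, 0.0315, 0.0755]
tcp_rot: [[0.053, 0.999, 0.001], [0.999, -0.053, -0.001], [-0.001, 0.002, -1.0]]
contact_force: [-4.2, -3.2, 21.0]
grip_width: -0.0
```

Request:
move_arm(travel=[[0,0,-2],[0,0,-3],[0,0,-5],[0,0,-7],[0,0,-9],[0,0,-11],[0,0,-14],[0,0,-20],[0,0,-35],[0,0,-50]], twist=[[0,0,0],[0,0,0],[0,0,0],[0,0,0],[0,0,0],[0,0,0],[0,0,0],[0,0,0],[0,0,0],[0,0,0]])

```text
t: 5.25
eef_pos: [0.5451, 0.0315, 0.1244]
tcp_rot: [[0.053, 0.999, -0.001], [0.999, -0.053, 0.0], [0.0, -0.001, -1.0]]
contact_force: [0.3, 0.4, -1.5]
grip_width: 0.0
```

Request:
move_arm(travel=[[-30,5,-5],[-70,11,-5],[-110,17,-5],[-150,24,0],[-190,30,0],[-230,37,5],[-265,42,10],[-285,45,20],[-294,47,30],[-294,47,35]], twist=[[0,0,0],[0,0,0.01],[0,0,0.02],[0,0,0.03],[0,0,0.04],[0,0,0.04],[0,0,0.04],[0,0,0.04],[0,0,0.04],[0,0,0.04]], claw=80)

```text
t: 6.25
eef_pos: [0.576, -0.2645, 0.0873]
tcp_rot: [[0.094, 0.996, -0.002], [0.996, -0.094, 0.001], [0.001, -0.002, -1.0]]
contact_force: [-0.3, -0.0, -0.0]
grip_width: 0.0583
```

```bash
python3 - <<'E'
from h import *
np.set_printoptions(precision=4,suppress=True)
s=status.observe();print(s['t'],s['eef_pos'],s['contact_force'],s['grip_width'],s['tcp_rot'][:,0])
for n in ("side","wrist"):
    i=imaging.camera_info(n); im=imaging.camera(n); cv2.imwrite(f"pics/{n}2.png",im)
    np.save(f"pics/{n}2.npy",np.array([i['vfov'],i['cx'],i['cy'],*np.ravel(i['R']),*i['t']]))
    if n=="side":
        for c,st,l in blobs(im,(22,90,110),(38,255,255),50): print(' yel',c,st[4],ray(n,c,.084))
    for c,st,l in blobs(im,(22,25,130),(50,89,255),150): print(n,c,st,ray(n,c,.012,i))
a=cv2.imread("pics/side2.png")
cv2.imwrite("pics/c2.png",cv2.resize(a[90:290,140:340],None,fx=3,fy=3,interpolation=cv2.INTER_CUBIC))
E
```

```text
6.25 [ 0.576  -0.2645  0.0873] [-0.3296 -0.0427 -0.0106] 0.058314782188111716 [0.0937 0.9956 0.001 ]
 yel [224.4194 216.1613] 62 [0.55   0.0278 0.084 ]
 yel [295.5    220.0882] 68 [0.3565 0.0379 0.084 ]
 yel [ 91.1212 245.6212] 66 [0.8803 0.1449 0.084 ]
 yel [ 83.6 269.1] 80 [0.8724 0.2205 0.084 ]
 yel [202.6131 316.5401] 137 [0.5648 0.3412 0.084 ]
 yel [292.0878 323.1149] 148 [0.3713 0.3506 0.084 ]
side [502.6557  64.9858] [489  44  23  39 212] [-0.6602 -1.1157  0.012 ]
side [452.2659 156.0119] [432 144  38  24 252] [-0.1994 -0.3669  0.012 ]
side [342.1208 160.4213] [311 148  63  26 629] [ 0.184  -0.3331  0.012 ]
side [222.411  187.0932] [215 176  16  22 236] [ 0.5832 -0.1804  0.012 ]
side [451.0883 250.3216] [437 231  27  32 283] [-0.0651  0.0696  0.012 ]
wrist [255.9598  95.7032] [ 231   33   53  134 6499] [ 0.5863 -0.1867  0.012 ]
```

View pics/c2.png

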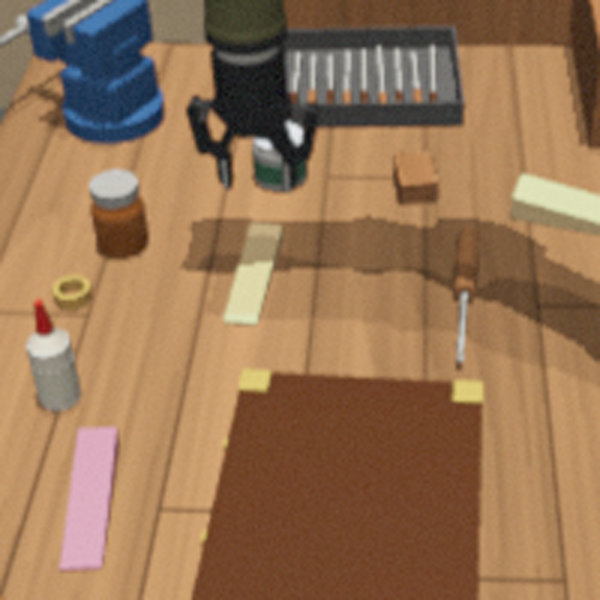

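View pics/wrist2.png

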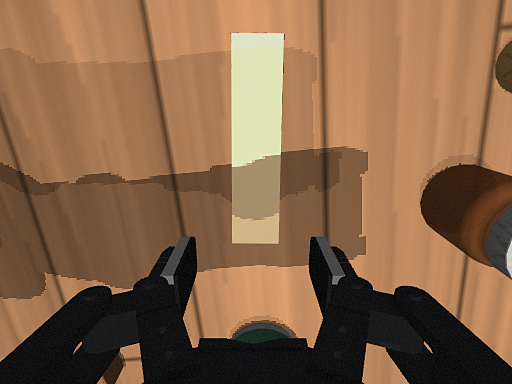

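```bash
python3 - <<'E'
from h import *
np.set_printoptions(precision=4,suppress=True)
v=np.load("pics/wrist2.npy"); i=dict(vfov=v[0],cx=v[1],cy=v[2],R=v[3:12].reshape(3,3),t=v[12:])
for za,zb in((.003,.021),(.021,.003)):
    P=[ray("wrist",p,z,i) for p,z in(((231,32.5),za),((284.5,32.5),za),((232,244),zb),((280,244),zb))]
    tip=(P[0]+P[1])/2;butt=(P[2]+P[3])/2
    print(np.linalg.norm(P[0]-P[1]),np.linalg.norm(P[2]-P[3]),tip,butt,np.linalg.norm((tip-butt)[:2]),np.arctan2(*(tip-butt)[:2]))
E
```

```text
0.036697925291144684 0.03749457085252731 [ 0.5913 -0.1456  0.003 ] [ 0.5764 -0.2967  0.021 ] 0.15177606591914136 0.0981013721298065
0.03379879710501521 0.04071070800816769 [ 0.5907 -0.1489  0.021 ] [ 0.5758 -0.3061  0.003 ] 0.15789108989117742 0.0948823680637802
```

Request:
move_arm(travel=[[0,1,20],[0,2,45],[0,2,65],[0,2,76],[0,2,80],[0,2,80],[0,2,80]], twist=[[0,0,0],[0,0,0],[0,0,0],[0,0,0],[0,0,0],[0,0,0],[0,0,0]])

```text
t: 7.05
eef_pos: [0.5794, -0.2644, 0.0099]
tcp_rot: [[0.092, 0.996, 0.001], [0.996, -0.092, -0.0], [-0.0, 0.002, -1.0]]
contact_force: [0.4, 0.4, 0.5]
grip_width: 0.0587
```

Request:
move_arm(travel=[[0,0,0],[0,0,0],[0,0,0],[0,0,0],[0,0,0]], twist=[[0,0,0],[0,0,0],[0,0,0],[0,0,0],[0,0,0]], claw=160, grip_force=20)

```text
t: 7.55
eef_pos: [0.5791, -0.2649, 0.0098]
tcp_rot: [[0.093, 0.996, 0.001], [0.996, -0.093, -0.001], [-0.001, 0.001, -1.0]]
contact_force: [-0.3, -0.6, 6.4]
grip_width: 0.0352
```

Request:
move_arm(travel=[[5,-2,-0.5],[18,-8,-1],[33,-15,-1],[48,-21,-1],[63,-28,-1],[78,-35,-1],[93,-41,-1],[108,-48,-1],[120,-53,-1],[124,-55,-1]], twist=[[0,0,0],[0,0,0],[0,0,-0.01],[0,0,-0.02],[0,0,-0.03],[0,0,-0.04],[0,0,-0.04],[0,0,-0.04],[0,0,-0.04],[0,0,-0.04]])

```text
t: 8.55
eef_pos: [0.5349, -0.1339, 0.0098]
tcp_rot: [[0.051, 0.999, -0.0], [0.999, -0.051, 0.001], [0.001, -0.0, -1.0]]
contact_force: [-0.2, 0.4, -0.9]
grip_width: 0.0349
```

```bash
python3 - <<'E'
from h import *
np.set_printoptions(precision=4,suppress=True)
s=status.observe();print(s['t'],s['eef_pos'],s['contact_force'],s['grip_width'],s['tcp_rot'][:,0])
for n in ("side","wrist"):
    i=imaging.camera_info(n); im=imaging.camera(n); cv2.imwrite(f"pics/{n}3.png",im)
    np.save(f"pics/{n}3.npy",np.array([i['vfov'],i['cx'],i['cy'],*np.ravel(i['R']),*i['t']]))
a=cv2.imread("pics/side3.png")
cv2.imwrite("pics/c3.png",cv2.resize(a[110:290,140:340],None,fx=3,fy=3,interpolation=cv2.INTER_CUBIC))
E
```

```text
8.55 [ 0.5349 -0.1339  0.0098] [-0.2478  0.422  -0.8941] 0.03494526638636543 [0.0507 0.9987 0.0007]
```

View pics/c3.png

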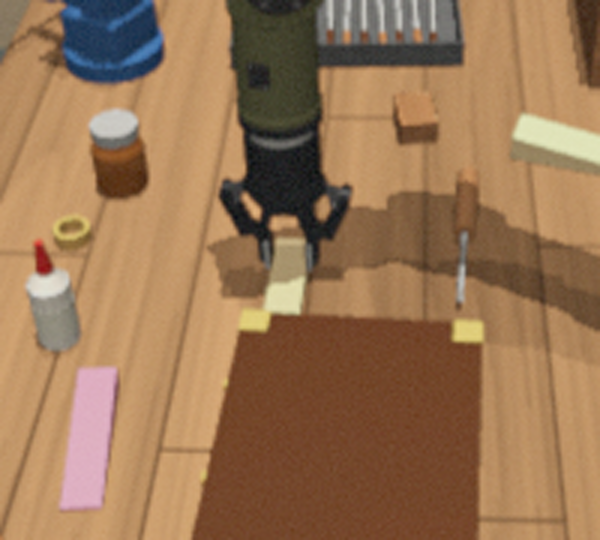

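View pics/wrist3.png

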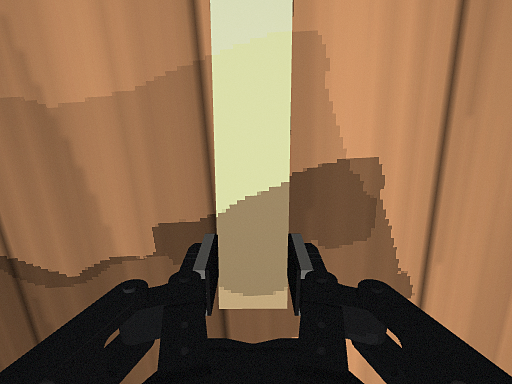

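```bash
python3 - <<'E'
from h import *
np.set_printoptions(precision=4,suppress=True)
im=cv2.imread("pics/side3.png")
print('foot',proj("side",np.array([.5445,.0305,.009])))
for c,st,l in blobs(im,(22,90,110),(38,255,255),50)[:6]: print(' yel',c,ray("side",c,.084))
# wedge edges in crop px
s=lambda x,y:(x/3+140-.33,y/3+110-.33)
for y,(a,b) in ((300,(265,304)),(285,(268,305))): print(ray("side",s(a,y),.004),ray("side",s(b,y),.004))
hsv=cv2.cvtColor(im,cv2.COLOR_BGR2HSV); m=cv2.inRange(hsv,(22,25,100),(50,89,255))
for r in range(198,216): 
    x=np.flatnonzero(m[r,215:255])+215
    if len(x): print(r,x[0],x[-1],ray("side",(x[0]-.5,r),.005),ray("side",(x[-1]+.5,r),.005))
v=np.load("pics/wrist3.npy"); i=dict(vfov=v[0],cx=v[1],cy=v[2],R=v[3:12].reshape(3,3),t=v[12:])
print([ray("wrist",p,z,i) for p,z in (((218.5,309),.021),((287.5,309),.021),((210.5,5),.0055),((293.5,5),.0055))])
E
```

```text
foot (np.float64(228.04740453049357), np.float64(235.83324482009823))
 yel [224.5846 216.0308] [0.5496 0.0273 0.084 ]
 yel [295.5652 220.0435] [0.3563 0.0377 0.084 ]
 yel [ 91.25   245.6029] [0.88   0.1448 0.084 ]
 yel [ 83.443  269.1013] [0.8728 0.2205 0.084 ]
 yel [202.6835 316.4892] [0.5646 0.341  0.084 ]
 yel [292.0067 323.    ] [0.3714 0.3504 0.084 ]
[ 0.5561 -0.0833  0.004 ] [ 0.5163 -0.0843  0.004 ]
[ 0.5552 -0.1059  0.004 ] [ 0.5169 -0.1069  0.004 ]
202 239 241 [ 0.5266 -0.1179  0.005 ] [ 0.5172 -0.1181  0.005 ]
203 236 241 [ 0.5355 -0.113   0.005 ] [ 0.5169 -0.1135  0.005 ]
204 230 241 [ 0.5538 -0.1079  0.005 ] [ 0.5165 -0.1089  0.005 ]
205 229 240 [ 0.5564 -0.1033  0.005 ] [ 0.5193 -0.1042  0.005 ]
206 229 240 [ 0.556  -0.0987  0.005 ] [ 0.519  -0.0997  0.005 ]
207 229 240 [ 0.5556 -0.0942  0.005 ] [ 0.5186 -0.0952  0.005 ]
208 228 240 [ 0.5582 -0.0896  0.005 ] [ 0.5183 -0.0907  0.005 ]
209 229 240 [ 0.5547 -0.0852  0.005 ] [ 0.5179 -0.0862  0.005 ]
210 228 240 [ 0.5573 -0.0807  0.005 ] [ 0.5176 -0.0817  0.005 ]
211 228 240 [ 0.5569 -0.0763  0.005 ] [ 0.5173 -0.0773  0.005 ]
212 228 239 [ 0.5564 -0.0718  0.005 ] [ 0.52   -0.0728  0.005 ]
213 229 239 [ 0.553  -0.0675  0.005 ] [ 0.5196 -0.0684  0.005 ]
214 234 239 [ 0.5374 -0.0636  0.005 ] [ 0.5193 -0.0641  0.005 ]
[array([ 0.516 , -0.1651,  0.021 ]), array([ 0.5527, -0.167 ,  0.021 ]), array([ 0.5234, -0.0193,  0.0055]), array([ 0.5594, -0.0212,  0.0055])]
```

Wrist and side views agree that the wedge axis passes within 2 mm of the foot, and the chest has not moved. Next I'll slide it to about 20 mm short of snug.

Request:
move_arm(travel=[[8,0,0],[18,0,0],[28,0,0],[38,0,0],[48,0,0],[56,0,0],[64,0,0],[70,0,0],[74,0,0],[74,0,0]], twist=[[0,0,0],[0,0,0],[0,0,0],[0,0,0],[0,0,0],[0,0,0],[0,0,0],[0,0,0],[0,0,0],[0,0,0]])

```text
t: 9.65
eef_pos: [0.5394, -0.0615, 0.0098]
tcp_rot: [[0.052, 0.999, 0.0], [0.999, -0.052, 0.0], [0.0, 0.0, -1.0]]
contact_force: [0.4, 0.2, 0.1]
grip_width: 0.0353
```

Request:
move_arm(travel=[[0,0,0],[0,0,0],[0,0,0],[-10,0,0],[-30,0,0],[-50,0,0],[-60,0,0],[-65,0,0]], twist=[[0,0,0],[0,0,0],[0,0,0],[0,0,0],[0,0,0],[0,0,0],[0,0,0],[0,0,0]], claw=100)

```text
t: 10.45
eef_pos: [0.5355, -0.129, 0.0097]
tcp_rot: [[0.055, 0.998, -0.0], [0.998, -0.055, -0.0], [-0.0, -0.0, -1.0]]
contact_force: [0.5, -0.4, 0.9]
grip_width: 0.0515
```

Request:
move_arm(travel=[[0,0,0],[0,0,0],[0,0,0],[0,0,0],[0,0,1],[0,0,3],[0,0,4]], twist=[[0,0,0],[0,0,0],[0,0,0],[0,0,0],[0,0,0],[0,0,0],[0,0,0]], claw=255, grip_force=40)

```text
t: 11.15
eef_pos: [0.5358, -0.127, 0.0056]
tcp_rot: [[0.053, 0.999, -0.0], [0.999, -0.053, 0.0], [0.0, -0.0, -1.0]]
contact_force: [-0.3, -0.1, -0.3]
grip_width: -0.0001
```

```bash
python3 - <<'E'
from h import *
np.set_printoptions(precision=4,suppress=True)
s=status.observe();print(s['t'],s['eef_pos'],s['contact_force'],s['grip_width'],s['tcp_rot'][:,0])
for n in ("side","wrist"):
    i=imaging.camera_info(n); im=imaging.camera(n); cv2.imwrite(f"pics/{n}4.png",im)
    np.save(f"pics/{n}4.npy",np.array([i['vfov'],i['cx'],i['cy'],*np.ravel(i['R']),*i['t']]))
    if n=="side":
        for c,st,l in blobs(im,(22,90,110),(38,255,255),50)[:6]: print(' yel',c,ray("side",c,.084))
a=cv2.imread("pics/side4.png")
cv2.imwrite("pics/c4.png",cv2.resize(a[110:290,140:340],None,fx=3,fy=3,interpolation=cv2.INTER_CUBIC))
E
```

```text
11.15 [ 0.5358 -0.127   0.0056] [-0.299  -0.0513 -0.2941] -0.00012460620065811773 [0.0528 0.9986 0.    ]
 yel [224.4615 216.0615] [0.5499 0.0274 0.084 ]
 yel [295.5652 220.0435] [0.3563 0.0377 0.084 ]
 yel [ 91.2836 245.6418] [0.8799 0.145  0.084 ]
 yel [ 83.6456 269.1139] [0.8722 0.2206 0.084 ]
 yel [202.6496 316.4599] [0.5647 0.341  0.084 ]
 yel [292.   322.96] [0.3714 0.3503 0.084 ]
```

View pics/c4.png

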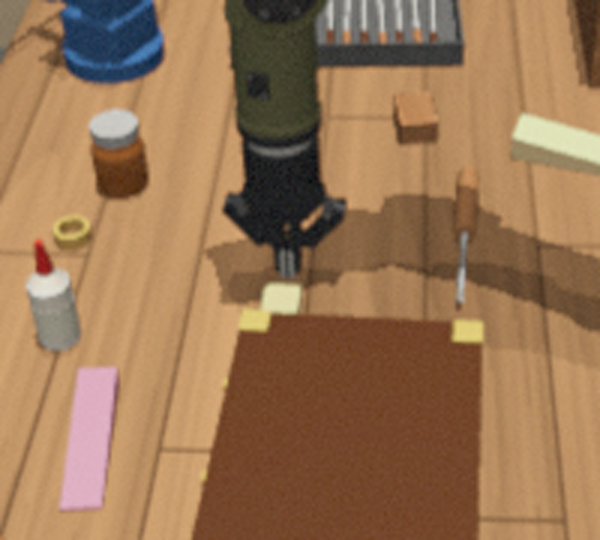

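View pics/wrist4.png

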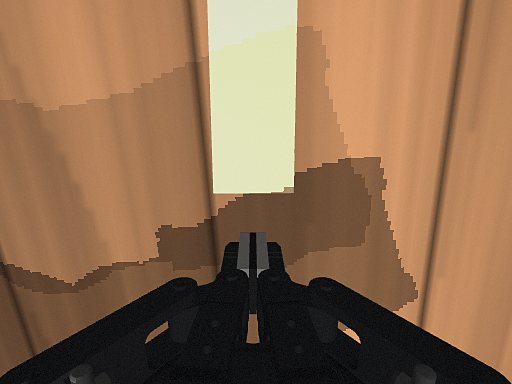

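```bash
python3 - <<'E'
from h import *
np.set_printoptions(precision=4,suppress=True)
v=np.load("pics/wrist4.npy"); i=dict(vfov=v[0],cx=v[1],cy=v[2],R=v[3:12].reshape(3,3),t=v[12:])
print([ray("wrist",p,z,i) for p,z in (((212.5,193),.021),((295,193),.021),((207,2),.014),((297.5,2),.014))])
E
```

```text
[array([ 0.5204, -0.0917,  0.021 ]), array([ 0.5576, -0.0937,  0.021 ]), array([ 0.5245, -0.0145,  0.014 ]), array([ 0.5603, -0.0164,  0.014 ])]
```

Request:
move_arm(travel=[[6,0,0],[13,0,0],[18,0,0],[21,0,0],[23,0,0],[25,0,0],[27,0,0],[29,0,0],[31,0,0],[31,0,0]], twist=[[0,0,0],[0,0,0],[0,0,0],[0,0,0],[0,0,0],[0,0,0],[0,0,0],[0,0,0],[0,0,0],[0,0,0]])

```text
t: 12.25
eef_pos: [0.5375, -0.0958, 0.0058]
tcp_rot: [[0.053, 0.999, 0.0], [0.999, -0.053, 0.0], [0.0, 0.0, -1.0]]
contact_force: [-0.7, -0.5, 1.6]
grip_width: -0.0
```

Request:
move_arm(travel=[[1,0,0],[2,0,0],[3,0,0],[3,0,0]], twist=[[0,0,0],[0,0,0],[0,0,0],[0,0,0]])

```text
t: 12.65
eef_pos: [0.5377, -0.093, 0.0058]
tcp_rot: [[0.053, 0.999, -0.0], [0.999, -0.053, 0.0], [0.0, -0.0, -1.0]]
contact_force: [-0.6, -1.0, -0.0]
grip_width: 0.0002
```

Request:
move_arm(travel=[[1,0,0],[2,0,0],[2,0,0]], twist=[[0,0,0],[0,0,0],[0,0,0]])

```text
t: 12.95
eef_pos: [0.5378, -0.091, 0.0058]
tcp_rot: [[0.053, 0.999, 0.0], [0.999, -0.053, 0.0], [0.0, 0.0, -1.0]]
contact_force: [0.4, 0.6, -0.3]
grip_width: 0.0002
```

```bash
python3 - <<'E'
from h import *
np.set_printoptions(precision=4,suppress=True)
s=status.observe();print(s['t'],s['eef_pos'],s['contact_force'])
i=imaging.camera_info("wrist"); im=imaging.camera("wrist"); cv2.imwrite("pics/wrist5.png",im)
np.save(f"pics/wrist5.npy",np.array([i['vfov'],i['cx'],i['cy'],*np.ravel(i['R']),*i['t']]))
E
```

```text
12.95 [ 0.5378 -0.091   0.0058] [ 0.3703  0.6294 -0.3214]
```

View pics/wrist5.png

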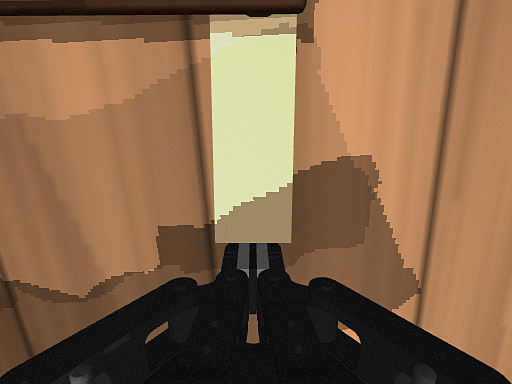

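Request:
move_arm(travel=[[1,0,0],[2,0,0],[2,0,0]], twist=[[0,0,0],[0,0,0],[0,0,0]])

```text
t: 13.3
eef_pos: [0.5379, -0.0891, 0.0058]
tcp_rot: [[0.053, 0.999, -0.0], [0.999, -0.053, 0.0], [0.0, -0.0, -1.0]]
contact_force: [-0.5, -0.2, 0.2]
grip_width: -0.0
```

Request:
move_arm(travel=[[0.5,0,0],[1,0,0],[1,0,0]], twist=[[0,0,0],[0,0,0],[0,0,0]])

```text
t: 13.6
eef_pos: [0.5379, -0.0885, 0.0058]
tcp_rot: [[0.053, 0.999, -0.0], [0.999, -0.053, -0.0], [-0.0, -0.0, -1.0]]
contact_force: [-0.3, -0.9, 0.4]
grip_width: 0.0002
```

```bash
python3 - <<'E'
from h import *
np.set_printoptions(precision=4,suppress=True)
i=imaging.camera_info("wrist"); im=imaging.camera("wrist"); cv2.imwrite("pics/wrist6.png",im)
s=status.observe();print(s['t'],s['eef_pos'],s['contact_force'])
v=np.load("pics/wrist5.npy"); j=dict(vfov=v[0],cx=v[1],cy=v[2],R=v[3:12].reshape(3,3),t=v[12:])
print('prev butt',ray("wrist",(253,243),.021,j))
g=cv2.cvtColor(im,cv2.COLOR_BGR2HSV); print(g[225:262:2,225].tolist())
E
```

```text
13.65 [ 0.5379 -0.0885  0.0058] [ 0.8552 -1.5288 -0.1788]
prev butt [ 0.5394 -0.0818  0.021 ]
[[19, 94, 157], [19, 97, 155], [18, 94, 158], [19, 92, 160], [19, 91, 157], [19, 93, 159], [18, 93, 157], [18, 94, 158], [18, 95, 159], [12, 138, 94], [13, 133, 109], [15, 51, 30], [103, 162, 11], [90, 16, 16], [140, 70, 11], [103, 105, 17], [15, 20, 25], [105, 27, 19], [45, 54, 19]]
```

Request:
move_arm(travel=[[0.5,0,0],[1,0,0],[1,0,0]], twist=[[0,0,0],[0,0,0],[0,0,0]])

```text
t: 13.95
eef_pos: [0.5379, -0.0878, 0.0058]
tcp_rot: [[0.053, 0.999, -0.0], [0.999, -0.053, -0.001], [-0.001, -0.0, -1.0]]
contact_force: [0.8, -3.7, 0.9]
grip_width: 0.0002
```

Request:
move_arm(travel=[[0.5,0,0],[1,0,0],[1,0,0]], twist=[[0,0,0],[0,0,0],[0,0,0]])

```text
t: 14.25
eef_pos: [0.5379, -0.0871, 0.0058]
tcp_rot: [[0.054, 0.999, -0.0], [0.999, -0.054, -0.001], [-0.001, -0.0, -1.0]]
contact_force: [-1.2, -5.5, 0.2]
grip_width: 0.0005
```

The push force rose from under 1 N to 5.5 N over about 2 mm with the butt about 92 mm outside the chest, so the wedge is snug. I'll back off and go to the press spot.

Request:
move_arm(travel=[[-3,0,0],[-12,0,0],[-20,0,-10],[-20,0,-45],[-15,0,-85],[10,0,-110],[45,0,-112],[80,0,-110],[110,0,-105],[118,0,-100]], twist=[[0,0,0],[0,0,0],[0,0,0],[0,0,0],[0,0,0],[0,0,0],[0,0,0],[0,0,0],[0,0,0],[0,0,0]])

```text
t: 15.25
eef_pos: [0.5446, 0.0358, 0.107]
tcp_rot: [[0.048, 0.999, 0.002], [0.999, -0.048, 0.003], [0.003, 0.002, -1.0]]
contact_force: [-0.6, 0.2, 0.3]
grip_width: -0.0001
```

```bash
python3 - <<'E'
from h import *
np.set_printoptions(precision=4,suppress=True)
s=status.observe();print(s['t'],s['eef_pos'],s['contact_force'],s['tcp_rot'][:,0])
im=imaging.camera("side"); cv2.imwrite("pics/side7.png",im)
for c,st,l in blobs(im,(22,90,110),(38,255,255),30)[:7]: print(' yel',c,st[4],ray("side",c,.084))
cv2.imwrite("pics/c7.png",cv2.resize(im[110:290,140:340],None,fx=3,fy=3,interpolation=cv2.INTER_CUBIC))
E
```

```text
15.25 [0.5446 0.0358 0.107 ] [-0.5784  0.2331  0.3484] [0.0483 0.9988 0.0028]
 yel [163.2    185.8857] 35 [ 0.7462 -0.0965  0.084 ]
 yel [ 91.25   245.6029] 68 [0.88   0.1448 0.084 ]
 yel [ 83.4512 269.2317] 82 [0.8726 0.2209 0.084 ]
 yel [202.5957 316.6312] 141 [0.5648 0.3414 0.084 ]
 yel [292.0067 323.12  ] 150 [0.3714 0.3507 0.084 ]
```

View pics/c7.png

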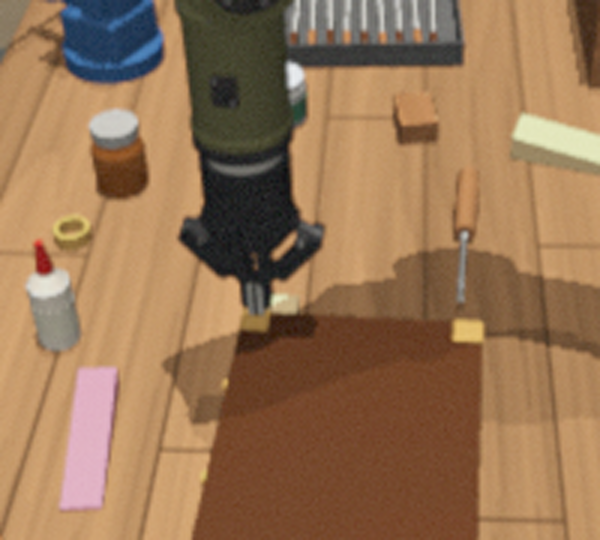

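Request:
move_arm(travel=[[-2,0,5],[-2,0,11],[-2,0,15],[-2,0,18],[-2,0,19],[-2,0,20],[-2,0,21],[-2,0,21.5],[-2,0,22],[-2,0,22]], twist=[[0,0,0],[0,0,0],[0,0,0],[0,0,0],[0,0,0],[0,0,0],[0,0,0],[0,0,0],[0,0,0],[0,0,0]])

```text
t: 16.3
eef_pos: [0.5443, 0.0297, 0.0841]
tcp_rot: [[0.053, 0.999, 0.0], [0.999, -0.053, -0.0], [-0.0, 0.0, -1.0]]
contact_force: [-1.1, -1.1, 3.4]
grip_width: -0.0003
```

Request:
move_arm(travel=[[0,0,0.3],[0,0,0.6],[0,0,0.8],[0,0,0.8],[0,0,0.8]], twist=[[0,0,0],[0,0,0],[0,0,0],[0,0,0],[0,0,0]])

```text
t: 16.8
eef_pos: [0.5443, 0.0296, 0.084]
tcp_rot: [[0.053, 0.999, 0.001], [0.999, -0.053, -0.001], [-0.0, 0.001, -1.0]]
contact_force: [-2.5, -1.2, 11.4]
grip_width: -0.0003
```

Request:
move_arm(travel=[[0,0,0.2],[0,0,0.2],[0,0,0.2],[0,0,0.2],[0,0,0.2],[0,0,0.2],[0,0,0.2],[0,0,0.2],[0,0,0.2],[0,0,0.2]], twist=[[0,0,0],[0,0,0],[0,0,0],[0,0,0],[0,0,0],[0,0,0],[0,0,0],[0,0,0],[0,0,0],[0,0,0]])

```text
t: 17.8
eef_pos: [0.5444, 0.0297, 0.084]
tcp_rot: [[0.053, 0.999, 0.001], [0.999, -0.053, -0.001], [-0.001, 0.001, -1.0]]
contact_force: [-2.3, -1.2, 11.7]
grip_width: -0.0002
```

```bash
python3 - <<'E'
from h import *
np.set_printoptions(precision=4,suppress=True)
im=imaging.camera("side"); cv2.imwrite("pics/side8.png",im)
for k in range(3):
    imaging.camera("top"); s=status.observe();print(s['t'],s['eef_pos'],s['contact_force'])
for c,st,l in blobs(im,(22,90,110),(38,255,255),30)[:7]: print(' yel',c,st[4],ray("side",c,.084))
for c,st,l in blobs(im,(22,25,110),(50,89,255),15):
    if 200<c[0]<260: print('wedge',c,st)
p=blobs(cv2.imread("pics/side7.png"),(22,25,110),(50,89,255),15)
print([(c,st) for c,st,l in p if 200<c[0]<260])
cv2.imwrite("pics/c8.png",cv2.resize(im[150:270,180:320],None,fx=5,fy=5,interpolation=cv2.INTER_CUBIC))
E
```

```text
17.9 [0.5443 0.0297 0.0839] [-2.8002 -1.2585 12.6134]
17.95 [0.5444 0.0297 0.0839] [-3.6771 -1.1063 12.0766]
18.0 [0.5444 0.0297 0.0839] [-2.9866 -1.0067 12.774 ]
 yel [162.9167 185.6944] 36 [ 0.7472 -0.0973  0.084 ]
 yel [ 91.1449 245.6812] 69 [0.8802 0.1451 0.084 ]
 yel [ 83.5062 269.1852] 81 [0.8725 0.2208 0.084 ]
 yel [202.6043 316.5396] 139 [0.5648 0.3412 0.084 ]
 yel [292.0132 323.0395] 152 [0.3714 0.3505 0.084 ]
wedge [234.7952  50.2154] [ 190    2   84   99 2270]
wedge [217.4091  93.4091] [212  90  12   9  22]
[(array([236.3   ,  41.4261]), array([ 189,    0,   90,   90, 2340], dtype=int32)), (array([216.32,  83.6 ]), array([210,  80,  14,  10,  25], dtype=int32)), (array([232.0526, 209.2105]), array([230, 208,   6,   4,  19], dtype=int32))]
```

View pics/c8.png

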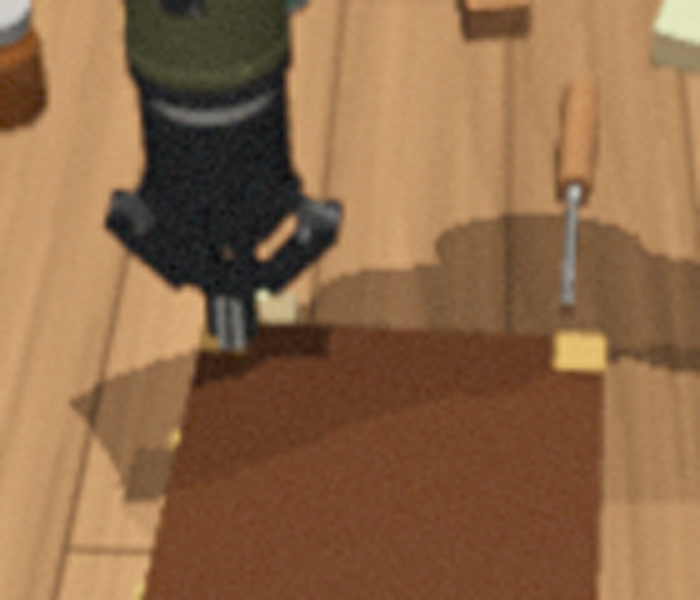

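The fingertips are holding about 12 N on the corner at z = 0.084, the chest is level and unmoved, and the wedge is visible behind the corner. I'm handing it in.

```bash
python3 -c "
from plant import status,ticket
print(ticket.finish_job()); s=status.observe(); print(s['t'],s['eef_pos'],s['contact_force'])"
```

```text
the job is handed in; nothing more can be done
None
the job is handed in; nothing more can be done
```

I handed the job in with the wedge under the short foot and the fingertips pressing the corner. No verdict was reported, so the result is based on my own last checks.

1. **Dip:** I pressed the corner until it sank about 9 mm and went hard at 21 N. That is more than the 10 N needed for a firm press. I then released it, and the chest came back level.
2. **Wedge:** I chose the smaller pale wedge. I gripped it lightly by the sides to slide it along the bench, aligned it and moved it about 20 mm short of the foot, then let go. The last stretch was pushed on the butt with closed fingers until the force rose to 5.5 N, with about 92 mm still outside the chest.
3. **Hold:** I came back and pressed the corner at (0.544, 0.030), within 1 mm of the spot I had measured.

**Last checks, at 18 s:** the force was steady at about 12 to 12.8 N and the fingertips stayed at 84 mm, so the corner gave way by less than 1 mm. The chest's two visible +y brass corners were within 1 mm of where they started. The other bench items I could see in the side view had not visibly moved.

**Limits:** in the last picture the wedge is mostly hidden behind the fingers. That it carries the corner is inferred from the stiff press and the wedge's measured position, not seen. A sideways force of about 3 N also showed during the hold, but nothing was sliding.

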